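# Release the latched key of the cell counter

### The job

Clear the cell counter for the next sample: one of its four identical keys is still latched down, only a little lower than the rest. Tap the keys lightly one after another along the row, from the left end to the right end as the robot sees it, to feel which one does not give; then press that key in with a fingertip until its catch lets go, and take the finger away so that all four keys stand up. Do not press in any of the other keys beyond a light tap, and leave the things around the counter where they are.

Things in the scene. Friction and masses are not known exactly. Their poses are not given: they have to be found in the camera images.
- console: White flat cell-counter console, fixed to the worktop: 100 x 180 mm (its x, y), top face 36 mm high, with a 28 mm deep display bar along the back edge (its +x side), 45 mm high. Origin: centre of its underside on the worktop; +y runs along the row of keys to the left end as the robot sees it, +z up. The four keys stand in one straight row along y, 42 mm apart (at y = -63, -21, +21, +63 mm), 16 mm in front of the middle (x = -16 mm).
- key_1_top (a point): Centre of the top face of one of the four identical white square keys, 24 x 24 mm, each in a thin black collar that stands 39 mm above the worktop. An up key's top is 50 mm above the worktop; the latched key's top is about 3 mm lower. Which name stands at which place in the row changes from start to start.
- key_2_top (a point): Centre of the top face of one of the four identical white square keys, 24 x 24 mm, each in a thin black collar that stands 39 mm above the worktop. An up key's top is 50 mm above the worktop; the latched key's top is about 3 mm lower. Which name stands at which place in the row changes from start to start.
- key_3_top (a point): Centre of the top face of one of the four identical white square keys, 24 x 24 mm, each in a thin black collar that stands 39 mm above the worktop. An up key's top is 50 mm above the worktop; the latched key's top is about 3 mm lower. Which name stands at which place in the row changes from start to start.
- key_4_top (a point): Centre of the top face of one of the four identical white square keys, 24 x 24 mm, each in a thin black collar that stands 39 mm above the worktop. An up key's top is 50 mm above the worktop; the latched key's top is about 3 mm lower. Which name stands at which place in the row changes from start to start.
- key_1 (a joint): How far the key under point key_1_top is pushed down, in m: 0 = up, 0.007 = hard at the bottom. An up key springs: it begins to give at 2 N and needs 1 N more for each mm, and comes up again when let go. The latched key is held at about 0.003 by a catch and hardly gives to a touch under 4 N; pushed to 0.0055 (about 8 N, 2.5 mm deeper) the catch lets go, and the key rises to 0 when the finger is taken away. An up key pushed past 0.005 (7 N) counts as pressed in.
- key_2 (a joint): How far the key under point key_2_top is pushed down, in m: 0 = up, 0.007 = hard at the bottom. An up key springs: it begins to give at 2 N and needs 1 N more for each mm, and comes up again when let go. The latched key is held at about 0.003 by a catch and hardly gives to a touch under 4 N; pushed to 0.0055 (about 8 N, 2.5 mm deeper) the catch lets go, and the key rises to 0 when the finger is taken away. An up key pushed past 0.005 (7 N) counts as pressed in.
- key_3 (a joint): How far the key under point key_3_top is pushed down, in m: 0 = up, 0.007 = hard at the bottom. An up key springs: it begins to give at 2 N and needs 1 N more for each mm, and comes up again when let go. The latched key is held at about 0.003 by a catch and hardly gives to a touch under 4 N; pushed to 0.0055 (about 8 N, 2.5 mm deeper) the catch lets go, and the key rises to 0 when the finger is taken away. An up key pushed past 0.005 (7 N) counts as pressed in.
- key_4 (a joint): How far the key under point key_4_top is pushed down, in m: 0 = up, 0.007 = hard at the bottom. An up key springs: it begins to give at 2 N and needs 1 N more for each mm, and comes up again when let go. The latched key is held at about 0.003 by a catch and hardly gives to a touch under 4 N; pushed to 0.0055 (about 8 N, 2.5 mm deeper) the catch lets go, and the key rises to 0 when the finger is taken away. An up key pushed past 0.005 (7 N) counts as pressed in.
- cup: Specimen cup with screw lid standing behind the console, 62 mm round, 72 mm high; origin at the centre of its underside. Bystander.
- timer: Small flat timer lying to the right of the console, 64 x 60 x 19 mm; origin at the centre of its underside. Bystander.
- pen: Ballpoint pen lying in front of the console, 142 mm long, 13 mm thick; origin near its middle at the underside. Bystander.

How it is judged:
On the way, in this order (a step that is already met when the one before it is completed fails the run):
1. a finger taps the leftmost key of the row (((contact force between key_1 and the fingers above 0.5 N and y of key_1_top in the frame of console between 0.043 and 0.083 m) or (contact force between key_2 and the fingers above 0.5 N and y of key_2_top in the frame of console between 0.043 and 0.083 m) or (contact force between key_3 and the fingers above 0.5 N and y of key_3_top in the frame of console between 0.043 and 0.083 m) or (contact force between key_4 and the fingers above 0.5 N and y of key_4_top in the frame of console between 0.043 and 0.083 m))), for 0.02 s.
2. a finger taps the second key of the row (((contact force between key_1 and the fingers above 0.5 N and y of key_1_top in the frame of console between 0.001 and 0.041 m) or (contact force between key_2 and the fingers above 0.5 N and y of key_2_top in the frame of console between 0.001 and 0.041 m) or (contact force between key_3 and the fingers above 0.5 N and y of key_3_top in the frame of console between 0.001 and 0.041 m) or (contact force between key_4 and the fingers above 0.5 N and y of key_4_top in the frame of console between 0.001 and 0.041 m))), for 0.02 s.
3. a finger taps the third key of the row (((contact force between key_1 and the fingers above 0.5 N and y of key_1_top in the frame of console between -0.041 and -0.001 m) or (contact force between key_2 and the fingers above 0.5 N and y of key_2_top in the frame of console between -0.041 and -0.001 m) or (contact force between key_3 and the fingers above 0.5 N and y of key_3_top in the frame of console between -0.041 and -0.001 m) or (contact force between key_4 and the fingers above 0.5 N and y of key_4_top in the frame of console between -0.041 and -0.001 m))), for 0.02 s.
4. a finger taps the rightmost key of the row (((contact force between key_1 and the fingers above 0.5 N and y of key_1_top in the frame of console between -0.083 and -0.043 m) or (contact force between key_2 and the fingers above 0.5 N and y of key_2_top in the frame of console between -0.083 and -0.043 m) or (contact force between key_3 and the fingers above 0.5 N and y of key_3_top in the frame of console between -0.083 and -0.043 m) or (contact force between key_4 and the fingers above 0.5 N and y of key_4_top in the frame of console between -0.083 and -0.043 m))), for 0.02 s.
5. after the taps, the latched key is released and comes up (value of joint key_3 below 0.001 m), for 0.1 s.
At the end, for the whole second after the job is handed in: All four keys stand up and at rest, each within 1 mm of its top position (value of joint each of key_1, key_2, key_3, key_4 below 0.001 m and velocity of joint each of key_1, key_2, key_3, key_4 below 0.01 m/s); the robot touches nothing.
It fails at once if a key that was already up is pressed in more than 5 mm (value of joint any of key_1, key_2, key_4 above 0.005 m).
It fails at once if the cup, the timer or the pen is moved more than 15 mm (distance of any of cup, timer, pen from where it was at the start of the episode above 0.015 m).
It also fails if it takes over 42 s, if anything falls off the work surface, if the arm or the gripper's body presses on something with over 40 N, if the wrist force passes 120 N, or if a joint passes its speed limit or range.

### The arm

A 7-joint arm with a two-finger parallel gripper is mounted at the origin on a cart in front of the work surface, level with it; the furniture and walls round the work are solid. World frame = base frame: x ahead of the robot, y to its left, z up, the work surface at z = 0. Lengths are in m, angles in rad, forces in N, time in s.
With the tool pointing down it reaches from about 0.35 to 0.9 m from the base axis. Payload 8.1 kg.
Tool frame: the origin (TCP) lies on the front face of the gripper's body, between the roots of the fingers; the fingertips stand 66 mm ahead of it and the grasp point (between the pads) lies 47 mm ahead of it (tcp_to_tips is the distance from the TCP to the fingertips, in m); z points along the fingers, y is the direction in which the jaws open and shut (so a half turn about z gives the same grasp; the last joint's range is limited). The gripper opens to 92 mm and grips with 3 to 60 N. Pads are 19 mm wide; open, the fingers measure 130 mm over their backs; the gripper's body (75 mm by 190 mm) begins 47 mm behind the grasp point.
Start: joints at [-1.287, 0.434, 0.025, 1.573, -0.012, 1.134, -0.075], TCP at [0.236, 0.579, 0.292] pointing down, gripper open.
Joint ranges: [-2.62, 2.62], [-0.44, 2.09], [-1.27, 1.32], [0.08, 2.57], [-1.32, 4.46], [0.12, 2], [-2.74, 2.74]. Speed limits (rad/s): [2.22, 2.22, 3.01, 3.01, 3.14, 3.14, 3.14].

### API

Orientations are given as a unit quaternion [x, y, z, w].
In Python, from bench import * gives the robot as it stands. The module is installed in compiled form; this text tells all that it offers.
- The arm moves only by the tool apply_moves, never from a script. Its argument "targets" is text: rows parted by semicolons, each of 6 numbers parted by spaces: the shift along the world's x, y, z in mm, then the turn, a rotation vector about the world's x, y, z in rad. A call has 1 to 10 rows; each row shifts and turns the commanded pose from where the row before left it; what a row does not reach is not made up. A row lasts 1/8 s, in which the tool goes at most 62.5 mm and 10.7 degrees, less where a joint would pass 70% of its speed; a pose out of reach is approached as far as the arm can. A call with a gripper value outside its range is refused whole. "gripper" is the closure in counts, from 0 (fully open) to 255 (shut), set as the call begins (left out, the last holds). The fingers move at their own pace and stop on an object; the grip force is fixed at half the most. Time passes only in rows, so rows that do not move let the fingers close. It gives the time, the measured TCP pose, the force and the opening at its end, in the units of the state.
- observe(): the state, without advancing time (a new reading comes with each control period).
- read_camera(name): name is "side" or "top" or "wrist"; returns (picture, depth): 480x640x3 uint8, blue, green, red; 480x640 float32, m along the optical axis (not along the pixel's ray), 0 where there is no reading.
- camera_model(name): a dict with "K" (3x3 intrinsics, pixels), "R" (3x3) and "t" (3): a world point X has camera coordinates R X + t; the wrist camera has in their place "T_tool_cam" (4x4, takes a point from camera to tool coordinates, whose origin is the TCP and whose axes are the flange's). Camera axes: x right, y down, z forward; pixel columns grow to the right and rows downward; lengths in m; the calibration is good to about 2 mm. A picture is of the moment at which its call begins: read the wrist's pose just before it. camera_model takes no time and is no camera call.
- close_job(): hands the job in, once; it reports no verdict.
The state is a dict: "time": time; "joints": joint angles; "qvel": joint speeds; "joint_torque": joint torques, N m; "tcp_pos": TCP position; "ee_rot": TCP orientation; "wrist_force": force on the tool from outside, world axes, zero at the start; "wrist_torque": the same for the moment, N m; "finger_gap": finger opening in m.
Only numpy, scipy, OpenCV 4.12 (cv2) and the standard library are available. Lean on these libraries where they do the work, as an engineer would, in place of code of your own. Each camera call takes 0.05 s, during which the arm holds its last target.

## Working session

There is one attempt and no reset: what is moved stays moved. The work goes in short steps, Python scripts to look and compute and a tool call to move; the robot and the scene stay as the last step left them, time stands still between calls to the robot, and variables do not carry over. Pictures are saved under pics/ and viewed, and the job is handed in when it is done.

Besides the shell and the picture viewer there is one more tool, called as name(argument=value, ...) on one line, values as JSON. apply_moves: Moves the arm, as the interface text tells. Its arguments: {"type":"object","properties":{"targets":{"type":"string"},"gripper":{"type":"number"}},"required":["targets"]}

```bash
mkdir -p pics; python3 - <<'E'
from bench import *
import cv2
s=observe()
for k in s: print(k,s[k])
for n in ["side","top"]:
    p,d=read_camera(n); cv2.imwrite(f"pics/{n}0.png",p)
    m=camera_model(n); print(n,m)
print(camera_model("wrist"))
E
```

```text
time 0.0
joints [-1.2866228   0.43519004  0.02497546  1.57410526 -0.01160746  1.13398154
 -0.07514334]
qvel [ 0.00186852  0.0005821  -0.00095423  0.00049975  0.0013529   0.00059426
 -0.00162811]
joint_torque [-1.22300835e-04 -6.67852378e+01  9.84403901e-01 -3.14473522e+01
 -6.06579194e-02  4.28449921e-02  1.86048264e-04]
tcp_pos [0.23564095 0.57843473 0.29146222]
ee_rot [ 1.92241779e-01  9.81347291e-01 -7.65188978e-04 -8.17008305e-05]
wrist_force [-0.44052916  0.27533404 -0.39574187]
wrist_torque [ 0.00634663  0.00227139 -0.02068294]
finger_gap 0.09163121746083824
side {'K': array([[508.62287564,   0.        , 317.83779167],
       [  0.        , 508.62287564, 238.28834185],
       [  0.        ,   0.        ,   1.        ]]), 'R': array([[ 0.90562726, -0.42407291, -0.00119914],
       [-0.24695773, -0.52508668, -0.81442977],
       [ 0.34474795,  0.73786594, -0.5802609 ]]), 't': array([-0.40339325,  0.26459267,  0.57157157])}
top {'K': array([[580.6690124 ,   0.        , 317.36879867],
       [  0.        , 580.6690124 , 239.1394057 ],
       [  0.        ,   0.        ,   1.        ]]), 'R': array([[ 3.78939114e-04, -9.99979752e-01,  6.35232150e-03],
       [-9.97322668e-01, -8.42434320e-04, -7.31217232e-02],
       [ 7.31255940e-02, -6.30760555e-03, -9.97302793e-01]]), 't': array([0.19354047, 0.53758424, 0.88087586])}
{'K': array([[354.65524381,   0.        , 317.36903162],
       [  0.        , 354.65524381, 237.4579602 ],
       [  0.        ,   0.        ,   1.        ]]), 'T_tool_cam': array([[ 1.26481167e-03, -9.68011723e-01, -2.50901780e-01,
         6.79348341e-02],
       [ 9.99999199e-01,  1.23652113e-03,  2.70399478e-04,
        -3.69046466e-04],
       [ 4.84954880e-05, -2.50901921e-01,  9.68012512e-01,
        -9.24628594e-02],
       [ 0.00000000e+00,  0.00000000e+00,  0.00000000e+00,
         1.00000000e+00]])}
```

View pics/top0.png

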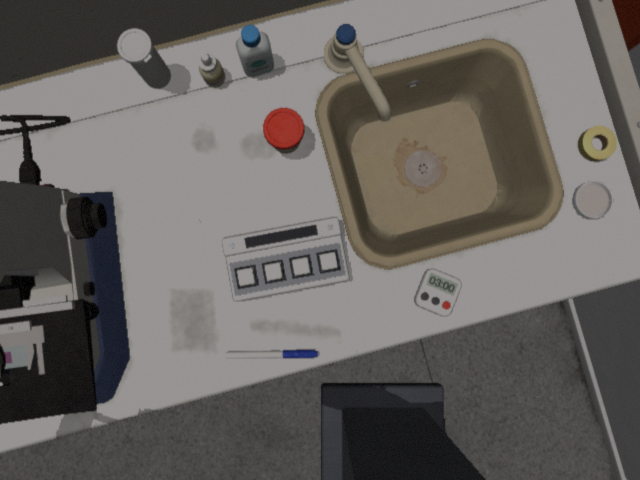

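View pics/side0.png

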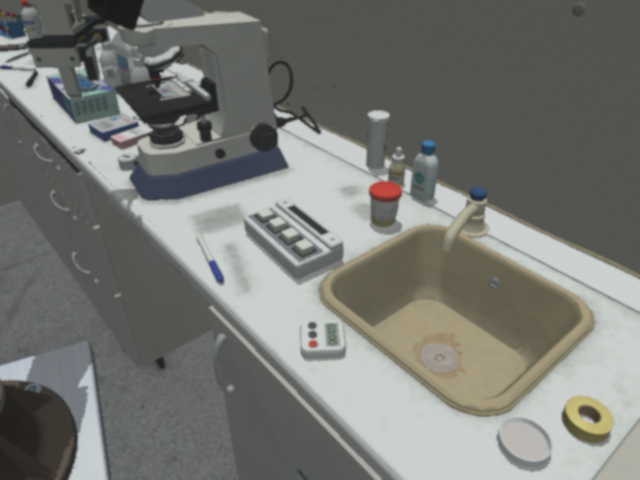

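The top view shows the keys at about (246,276), (273,271), (301,266) and (329,261). The cup is at (284,128), the timer at (438,292), the pen at (272,354), and a tall microscope stands on the left at x<130. Next I'll measure all of these.

```bash
cat > h.py <<'E'
from bench import *
import numpy as np, cv2
def ray(name,u,v,z,m=None):
    m=m or camera_model(name); d=m["R"].T@np.linalg.inv(m["K"])@[u,v,1]; c=-m["R"].T@m["t"]
    return c+d*(z-c[2])/d[2]
def cloud(name,d):
    m=camera_model(name); v,u=np.mgrid[:480,:640]
    P=np.stack([(u-m["K"][0,2])/m["K"][0,0]*d,(v-m["K"][1,2])/m["K"][1,1]*d,d],-1)
    return (P-m["t"])@m["R"]
E
python3 - <<'E'
from h import *
p,d=read_camera("top"); C=cloud("top",d)
g=cv2.cvtColor(p,cv2.COLOR_BGR2GRAY)
big=cv2.resize(p[205:310,205:365],None,fx=5,fy=5,interpolation=cv2.INTER_CUBIC); cv2.imwrite("pics/topz.png",big)
m=(g>150).astype(np.uint8); 
n,l,st,ce=cv2.connectedComponentsWithStats(m[250:290,225:350],connectivity=4)
for i in range(1,n):
    if 100<st[i,4]<600:
        c=ce[i]+[225,250]; w=ray("top",*c,0.05); ys,xs=np.where(l==i); print(c.round(1),st[i],w.round(4),"depth z",np.median(C[ys+250,xs+225,2]).round(4))
for n_,(u,v) in dict(cup=(284,128),timer=(438,292),pen=(272,354),c=(340,235)).items(): print(n_,C[v,u].round(3))
mic=C[180:430,0:125]; ok=d[180:430,0:125]>0
M=mic[ok]; M=M[M[:,2]>.05]; print("mic",M.min(0),M.max(0))
H=M[M[:,2]>.2]; print("mic>.2",len(H),H.min(0),H.max(0))
p,ds=read_camera("side"); S=cloud("side",ds)[0:200,100:300].reshape(-1,3)
S=S[(ds[0:200,100:300].ravel()>0)&(S[:,0]<.8)&(S[:,0]>.2)]; 
for z in(.02,.1,.2,.25,.3,.35,.4):
    A=S[S[:,2]>z]; 
    if len(A):print(z,len(A),A.min(0).round(3),A.max(0).round(3))
E
```

```text
cup [0.699 0.244 0.069]
timer [0.456 0.007 0.016]
pen [0.36  0.264 0.009]
c [0.543 0.159 0.034]
mic [0.30056462 0.46286104 0.050036  ] [0.61981367 0.62474291 0.29756529]
mic>.2 8511 [0.30056462 0.46353573 0.20000009] [0.59306337 0.58255643 0.29756529]
0.02 31370 [0.244 0.327 0.02 ] [0.765 2.104 0.382]
0.1 21937 [0.283 0.462 0.1  ] [0.765 1.371 0.382]
0.2 12741 [0.283 0.489 0.2  ] [0.765 1.371 0.382]
0.25 8762 [0.283 0.502 0.25 ] [0.765 1.129 0.382]
0.3 5147 [0.284 0.502 0.3  ] [0.763 0.785 0.382]
0.35 1448 [0.288 0.502 0.35 ] [0.461 0.549 0.382]
```

View pics/topz.png

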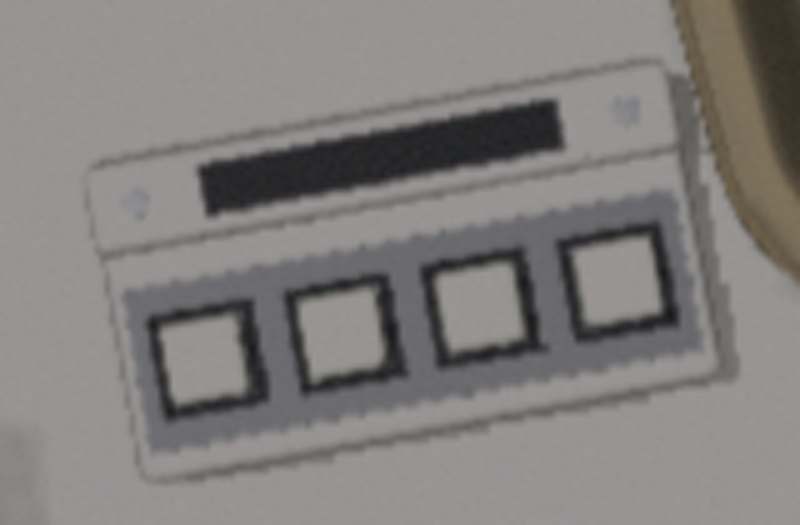

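```bash
python3 - <<'E'
from h import *
for name,box in(("top",(205,310,205,365)),("side",(190,285,230,350))):
    p,d=read_camera(name); g=cv2.cvtColor(p,cv2.COLOR_BGR2GRAY)
    y0,y1,x0,x1=box; c=g[y0:y1,x0:x1]; c=cv2.resize(c,None,fx=4,fy=4,interpolation=cv2.INTER_CUBIC)
    cv2.imwrite(f"pics/{name}c.png",cv2.resize(p[y0:y1,x0:x1],None,fx=5,fy=5))
    for th in (115,125,135):
      n,l,st,ce=cv2.connectedComponentsWithStats((c>th).astype(np.uint8),connectivity=4)
      print(name,th)
      for i in range(1,n):
        if 2000<st[i,4]<9000:
            q=(ce[i]+.5)/4-.5+[x0,y0]; w=ray(name,*q,0.05); print(q.round(1),st[i,2:],w.round(4))
E
```

```text
top 115
[328.  260.7] [  68   68 3672] [0.503  0.1782 0.05  ]
[300.4 265.9] [  68   70 3680] [0.4952 0.2193 0.05  ]
[272.8 271.1] [  66   72 3655] [0.4874 0.2605 0.05  ]
[245.3 276.4] [  68   70 3642] [0.4795 0.3013 0.05  ]
top 125
[328.  260.7] [  66   66 3474] [0.5029 0.1781 0.05  ]
[300.4 265.9] [  67   67 3474] [0.4951 0.2193 0.05  ]
[272.8 271.1] [  65   69 3455] [0.4874 0.2604 0.05  ]
[245.3 276.4] [  66   68 3442] [0.4795 0.3013 0.05  ]
top 135
[328.  260.7] [  64   64 3229] [0.503  0.1781 0.05  ]
[300.4 265.9] [  64   64 3220] [0.4952 0.2193 0.05  ]
[272.8 271.1] [  64   66 3221] [0.4874 0.2605 0.05  ]
[245.2 276.4] [  65   65 3190] [0.4795 0.3014 0.05  ]
side 115
side 125
side 135
```

View pics/sidec.png

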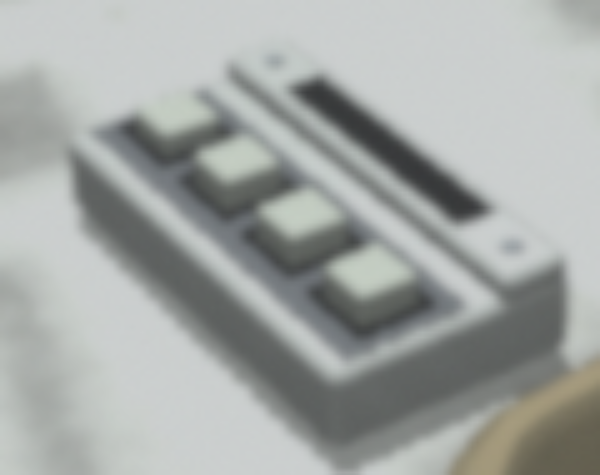

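The measured key pitch is 41.8 mm against 42 given, and the row direction is 100.8°. I'll close the fingers, back away from the microscope while rising, then swing over to the left key.

apply_moves(targets="-13 0 33 0 0 0; -13 0 33 0 0 0; -13 0 33 0 0 0; 0 -32 0 0 0 -0.1; 0 -32 0 0 0 -0.1; 0 -32 0 0 0 -0.1; 0 -32 0 0 0 -0.1; 0 -32 0 0 0 -0.1; 0 0 0 0 0 0", gripper=255)

```text
time: 1.42
tcp_pos: [0.1971, 0.417, 0.3917]
ee_rot: [0.43, 0.903, 0.0, -0.0]
wrist_force: [-0.5, 1.0, -0.7]
finger_gap: 0.0063
```

apply_moves(targets="35 -14 -5 0 0 -0.06; 35 -14 -5 0 0 -0.06; 35 -14 -10 0 0 -0.06; 35 -14 -20 0 0 -0.06; 35 -14 -25 0 0 -0.06; 35 -15 -25 0 0 -0.06; 35 -15 -25 0 0 -0.06; 37 -15 -25 0 0 -0.074; 0 0 0 0 0 0; 0 0 0 0 0 0")

```text
time: 2.68
tcp_pos: [0.4786, 0.3047, 0.251]
ee_rot: [0.636, 0.772, -0.0, -0.0]
wrist_force: [-0.3, -0.2, -0.4]
finger_gap: 0.0008
```

```bash
python3 - <<'E'
from h import *
s=observe(); print(s["time"],s["tcp_pos"],s["ee_rot"],s["wrist_force"],s["finger_gap"],s["joints"])
from scipy.spatial.transform import Rotation as R
print(R.from_quat(s["ee_rot"]).as_matrix().round(4))
p,d=read_camera("wrist"); cv2.imwrite("pics/w1.png",p)
E
```

```text
2.675 [0.47862216 0.30473484 0.25104983] [ 6.36157921e-01  7.71558848e-01 -1.47695038e-04 -1.49271429e-04] [-0.31975572 -0.16894506 -0.43893781] 0.0007938769859638655 [-0.9225949   0.38759731  0.35582855  1.7915955  -0.15832611  0.99067056
 -0.31208287]
[[-1.906e-01  9.817e-01 -4.000e-04]
 [ 9.817e-01  1.906e-01 -0.000e+00]
 [ 0.000e+00 -4.000e-04 -1.000e+00]]
```

View pics/w1.png

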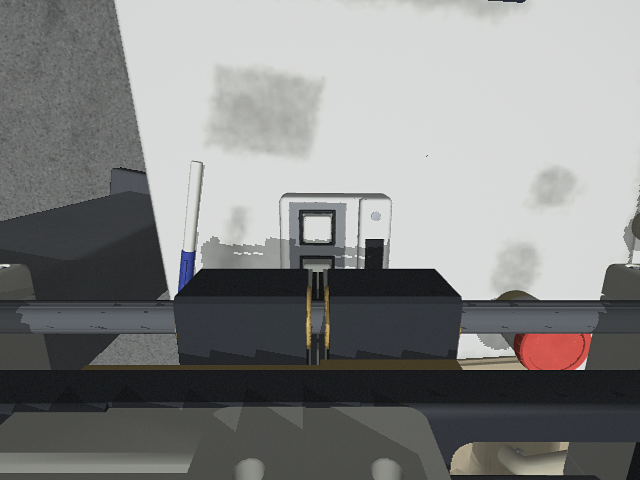

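```bash
python3 - <<'E'
from h import *
from scipy.spatial.transform import Rotation as R
s=observe(); p,d=read_camera("wrist"); m=camera_model("wrist"); T=m["T_tool_cam"]
W=np.eye(4); W[:3,:3]=R.from_quat(s["ee_rot"]).as_matrix(); W[:3,3]=s["tcp_pos"]; A=W@T
c=A[:3,3]
g=cv2.cvtColor(p,cv2.COLOR_BGR2GRAY)
sub=g[205:250,295:340]; n,l,st,ce=cv2.connectedComponentsWithStats((sub>190).astype(np.uint8),connectivity=4)
for i in range(1,n):
    if st[i,4]>200:
        q=ce[i]+[295,205]; r=A[:3,:3]@np.linalg.inv(m["K"])@[*q,1]; ys,xs=np.where(l==i)
        for z in(.05,.047): print(q,st[i],c+r*(z-c[2])/r[2])
        dd=np.median(d[ys+205,xs+295]); print("depth z",(c+r*dd)[2], d[205,317])
v,u=np.mgrid[:480,:640]
P=np.stack([(u-m["K"][0,2])/m["K"][0,0]*d,(v-m["K"][1,2])/m["K"][1,1]*d,d],-1)@T[:3,:3].T+T[:3,3]
for (u_,v_) in [(180,280),(250,285),(317,268),(317,290),(310,280),(325,290),(250,320),(455,285),(305,272),(330,272),(250,271),(317,340)]:
    print((u_,v_),P[v_,u_].round(4),d[v_,u_].round(3))
B=P[(d>0)&(P[...,2]<.1)]
for z in np.arange(.0,.07,.01):
    b=B[(B[:,2]>z)&(B[:,2]<z+.01)]
    if len(b): print(z,len(b),b.min(0).round(3),b.max(0).round(3))
E
```

```text
[317.30308219 228.125     ] [  9  12  27  24 584] [0.47762632 0.30437022 0.05      ]
[317.30308219 228.125     ] [  9  12  27  24 584] [0.47775968 0.30369166 0.047     ]
depth z 0.04732281441519215 0.3092379
(180, 280) [-0.0625 -0.1375  0.2389] 0.353
(250, 285) [ 0.0364 -0.0162 -0.0167] 0.081
(317, 268) [-0.0366 -0.001   0.2017] 0.311
(317, 290) [ 0.0081 -0.001   0.0473] 0.15
(310, 280) [ 0.0108 -0.004   0.0517] 0.154
(325, 290) [ 0.0342  0.001  -0.0144] 0.084
(250, 320) [ 0.0309 -0.0153 -0.0231] 0.076
(455, 285) [-0.0728  0.1423  0.2518] 0.368
(305, 272) [ 0.0363 -0.004  -0.0079] 0.09
(330, 272) [ 0.0364  0.0023 -0.0082] 0.089
(250, 271) [ 0.0368 -0.0177 -0.0084] 0.089
(317, 340) [-0.114  -0.001   0.2134] 0.342
0.0 38 [-0.032 -0.081  0.   ] [0.034 0.08  0.002]
0.01 285 [-0.009 -0.003  0.012] [0.004 0.002 0.02 ]
0.02 70 [-0.01  -0.003  0.02 ] [0.003 0.002 0.021]
0.03 58 [ 0.009 -0.003  0.034] [0.01  0.001 0.04 ]
0.04 156 [ 0.004 -0.004  0.04 ] [0.012 0.003 0.05 ]
0.05 158 [ 0.009 -0.005  0.05 ] [0.012 0.004 0.06 ]
0.06 90 [ 0.009 -0.005  0.06 ] [0.011 0.004 0.066]
```

The wrist view puts the left key at (0.4776, 0.304), within 3 mm of the top view. The closed tip is centred and is about 19 mm wide along the row. Next is the descent.

apply_moves(targets="0 -2 -30 0 0 0; 0 0 -30 0 0 0; 0 0 -30 0 0 0; 0 0 -20 0 0 0; 0 0 -10 0 0 0; 0 0 -5 0 0 0; 0 0 0 0 0 0")

```text
time: 3.65
tcp_pos: [0.4788, 0.3022, 0.1267]
ee_rot: [0.637, 0.771, 0.0, -0.0]
wrist_force: [-0.2, -0.0, 0.9]
finger_gap: 0.0005
```

apply_moves(targets="0 0 -2 0 0 0; 0 0 0 0 0 0")

```text
time: 3.9
tcp_pos: [0.4789, 0.3019, 0.1246]
ee_rot: [0.637, 0.771, 0.0, 0.0]
wrist_force: [-0.1, -0.8, -0.4]
finger_gap: 0.0006
```

apply_moves(targets="0 0 -4 0 0 0; 0 0 -3 0 0 0; 0 0 0 0 0 0")

```text
time: 4.28
tcp_pos: [0.4786, 0.3017, 0.1169]
ee_rot: [0.637, 0.771, -0.0, -0.0]
wrist_force: [0.1, -0.3, -0.0]
finger_gap: 0.0003
```

apply_moves(targets="0 0 -1 0 0 0; 0 0 0 0 0 0")

```text
time: 4.53
tcp_pos: [0.4788, 0.3018, 0.1162]
ee_rot: [0.637, 0.771, -0.0, 0.0]
wrist_force: [-1.0, -0.1, 0.5]
finger_gap: 0.0002
```

apply_moves(targets="0 0 -1 0 0 0; 0 0 0 0 0 0")

```text
time: 4.78
tcp_pos: [0.4788, 0.3018, 0.1152]
ee_rot: [0.637, 0.771, -0.0, 0.0]
wrist_force: [0.5, 0.5, 0.6]
finger_gap: 0.0002
```

apply_moves(targets="0 0 -1 0 0 0; 0 0 0 0 0 0")

```text
time: 5.03
tcp_pos: [0.4788, 0.3018, 0.1142]
ee_rot: [0.637, 0.771, -0.0, -0.0]
wrist_force: [0.2, 0.0, -0.8]
finger_gap: 0.0006
```

```bash
python3 - <<'E'
from h import *
for i in range(4):
    s=observe(); print(s["tcp_pos"].round(5) if hasattr(s["tcp_pos"],'round') else s["tcp_pos"],s["wrist_force"]); read_camera("side")
E
```

```text
[0.47875 0.30179 0.11416] [ 0.15237905  0.02272752 -0.84824046]
[0.47875 0.30183 0.11419] [-0.02965866  0.56843691  0.81628519]
[0.47876 0.30184 0.11423] [-0.08441419 -0.1704858   0.41555174]
[0.47879 0.30181 0.11424] [-0.5103782   0.26884458 -0.29894302]
```

apply_moves(targets="0 0 -1 0 0 0; 0 0 0 0 0 0")

```text
time: 5.48
tcp_pos: [0.4788, 0.3018, 0.1132]
ee_rot: [0.637, 0.771, 0.0, 0.0]
wrist_force: [0.7, 0.0, -0.4]
finger_gap: 0.0006
```

apply_moves(targets="0 0 -1 0 0 0; 0 0 0 0 0 0")

```text
time: 5.72
tcp_pos: [0.4789, 0.3018, 0.1124]
ee_rot: [0.637, 0.771, 0.0, 0.0]
wrist_force: [-0.1, -0.1, 4.2]
finger_gap: 0.0006
```

The left key gave 4.2 N at TCP z 0.1124, where contact fits a top at 47 mm, so it looks like the latched one. I won't press it yet. I'll lift and tap the second key.

apply_moves(targets="0 0 10 0 0 0; 4 -20 0 0 0 0; 4 -21 0 0 0 0; 0 0 -4 0 0 0; 0 0 0 0 0 0; 0 0 -2 0 0 0; 0 0 0 0 0 0")

```text
time: 6.6
tcp_pos: [0.4866, 0.2613, 0.1161]
ee_rot: [0.637, 0.771, -0.0, -0.0]
wrist_force: [0.0, 0.8, 1.2]
finger_gap: 0.0004
```

apply_moves(targets="0 0 -1 0 0 0; 0 0 0 0 0 0")

```text
time: 6.85
tcp_pos: [0.4867, 0.2612, 0.1153]
ee_rot: [0.637, 0.771, 0.0, -0.0]
wrist_force: [0.0, 1.1, 3.0]
finger_gap: 0.0002
```

The second key is up: contact came at about 0.116 and it gave 3 N, as a sprung key should. On to the third.

apply_moves(targets="0 0 8 0 0 0; 4 -20 0 0 0 0; 4 -21 0 0 0 0; 0 0 -4 0 0 0; 0 0 -3 0 0 0; 0 0 0 0 0 0; 0 0 -1 0 0 0; 0 0 0 0 0 0")

```text
time: 7.85
tcp_pos: [0.4947, 0.2201, 0.1152]
ee_rot: [0.637, 0.771, -0.0, -0.0]
wrist_force: [-0.6, -0.2, 2.8]
finger_gap: 0.0006
```

apply_moves(targets="0 0 8 0 0 0; 4 -20 0 0 0 0; 4 -21 0 0 0 0; 0 0 -4 0 0 0; 0 0 -3 0 0 0; 0 0 0 0 0 0; 0 0 -1 0 0 0; 0 0 0 0 0 0")

```text
time: 8.85
tcp_pos: [0.5027, 0.1793, 0.1153]
ee_rot: [0.637, 0.771, 0.0, -0.0]
wrist_force: [-0.1, -0.4, 2.9]
finger_gap: 0.0003
```

The second, third and right keys all spring the same way, so the left key is the latched one. I'll go back over it and press.

apply_moves(targets="0 0 10 0 0 0; -8 41 5 0 0 0; -8 41 0 0 0 0; -8 41 0 0 0 0; 0 0 0 0 0 0; 0 0 -10 0 0 0; 0 0 -5 0 0 0; 0 0 -2 0 0 0; 0 0 0 0 0 0")

```text
time: 9.98
tcp_pos: [0.479, 0.3008, 0.1131]
ee_rot: [0.637, 0.771, -0.0, 0.0]
wrist_force: [-0.0, -0.0, 0.9]
finger_gap: 0.0002
```

apply_moves(targets="0 0 -1 0 0 0; 0 0 -1 0 0 0; 0 0 0 0 0 0")

```text
time: 10.35
tcp_pos: [0.479, 0.3014, 0.1114]
ee_rot: [0.637, 0.771, -0.0, 0.0]
wrist_force: [-0.0, -4.1, 4.3]
finger_gap: 0.0004
```

apply_moves(targets="0 0 -1 0 0 0; 0 0 0 0 0 0")

```text
time: 10.6
tcp_pos: [0.479, 0.3014, 0.1105]
ee_rot: [0.637, 0.771, -0.0, 0.0]
wrist_force: [-0.3, -4.1, 6.7]
finger_gap: 0.0005
```

apply_moves(targets="0 0 -0.7 0 0 0; 0 0 0 0 0 0")

```text
time: 10.85
tcp_pos: [0.479, 0.3014, 0.1099]
ee_rot: [0.637, 0.771, 0.0, 0.0]
wrist_force: [-1.0, -5.4, 7.8]
finger_gap: 0.0005
```

apply_moves(targets="0 0 -0.6 0 0 0; 0 0 0 0 0 0")

```text
time: 11.1
tcp_pos: [0.479, 0.3014, 0.1093]
ee_rot: [0.637, 0.771, 0.0, 0.0]
wrist_force: [-0.8, -4.8, 7.7]
finger_gap: 0.0003
```

apply_moves(targets="0 0 3 0 0 0; 0 0 7 0 0 0; 0 0 30 0 0 0; 0 0 40 0 0 0; 0 0 40 0 0 0; 0 0 0 0 0 0")

```text
time: 11.85
tcp_pos: [0.4801, 0.3035, 0.2322]
ee_rot: [0.637, 0.771, 0.003, 0.0]
wrist_force: [-0.1, 0.3, 0.2]
finger_gap: 0.0006
```

```bash
python3 - <<'E'
from h import *
from scipy.spatial.transform import Rotation as R
p,d=read_camera("side"); cv2.imwrite("pics/side2.png",cv2.resize(p[190:285,230:350],None,fx=5,fy=5,interpolation=cv2.INTER_CUBIC))
S=cloud("side",d)
# key top heights: side depth, points within 7mm of each key centre
K=[(.4787,.3025),(.4867,.261),(.4947,.220),(.5025,.179)]
for k in K:
    r=np.hypot(S[...,0]-k[0],S[...,1]-k[1])<.008; z=S[...,2][r&(S[...,2]>.03)&(S[...,2]<.06)]; print("side z",len(z),np.median(z).round(4) if len(z) else None)
s=observe(); print(s["time"],s["tcp_pos"],s["wrist_force"])
p,d=read_camera("wrist"); cv2.imwrite("pics/w2.png",p)
E
```

```text
side z 30 0.0476
side z 34 0.0475
side z 39 0.0473
side z 42 0.0473
11.9 [0.47914345 0.30303076 0.23031378] [-0.08879342  0.50743683 -0.80281011]
```

View pics/side2.png

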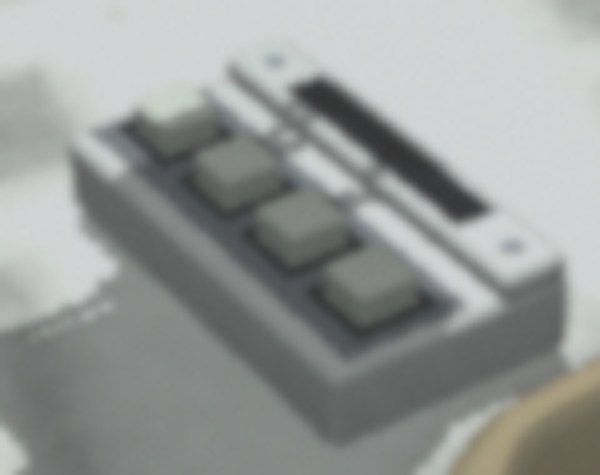

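The side view shows all four keys level, with depth heights of 47.3 to 47.6 mm for each. I'll confirm with one more light touch on the left key: if it is up, contact should come at about 0.116.

apply_moves(targets="0 0 -40 0 0 0; 0 0 -40 0 0 0; 0 0 -20 0 0 0; 0 0 -10 0 0 0; 0 0 0 0 0 0; 0 0 -3 0 0 0; 0 0 0 0 0 0")

```text
time: 12.82
tcp_pos: [0.479, 0.302, 0.1165]
ee_rot: [0.637, 0.771, 0.0, 0.0]
wrist_force: [0.3, -0.3, 1.2]
finger_gap: 0.0003
```

apply_moves(targets="0 0 -1 0 0 0; 0 0 0 0 0 0")

```text
time: 13.08
tcp_pos: [0.4791, 0.3021, 0.1154]
ee_rot: [0.637, 0.771, 0.001, 0.0]
wrist_force: [0.3, 0.9, 1.6]
finger_gap: 0.0006
```

```bash
python3 - <<'E'
from h import *
f=[]
for i in range(8):
    s=observe(); f.append(s["wrist_force"][2]); read_camera("side")
print(s["tcp_pos"],np.round(f,2),np.mean(f))
E
```

```text
[0.47903823 0.30202793 0.11512053] [1.64 2.27 3.05 2.4  2.81 2.7  2.93 1.84] 2.4558538795354425
```

The mean force is 2.5 N at a height where the latched key gave nothing before, so the left key is up. I'll lift away and check the scene.

apply_moves(targets="0 0 5 0 0 0; 0 0 25 0 0 0; 0 0 40 0 0 0; 0 0 40 0 0 0; 0 0 0 0 0 0; 0 0 0 0 0 0; 0 0 0 0 0 0")

```text
time: 14.35
tcp_pos: [0.4781, 0.3014, 0.2237]
ee_rot: [0.637, 0.771, -0.001, -0.0]
wrist_force: [-0.4, 0.4, -0.0]
finger_gap: 0.0007
```

```bash
python3 - <<'E'
from h import *
p,d=read_camera("side"); cv2.imwrite("pics/side3.png",p); s=observe(); print(s["time"],s["tcp_pos"],s["wrist_force"],np.abs(s["qvel"]).max())
a=cv2.imread("pics/side0.png"); df=cv2.absdiff(a,p).max(2)
for n,(u,v) in dict(timer=(322,338),pen=(210,260),cup=(385,205)).items(): print(n,df[v-22:v+22,u-25:u+25].mean())
E
```

```text
14.4 [0.47818287 0.30143658 0.22376946] [0.38108318 0.4155278  0.25048686] 0.00406279297306912
timer 4.866363636363636
pen 12.306818181818182
cup 4.76
```

View pics/side3.png

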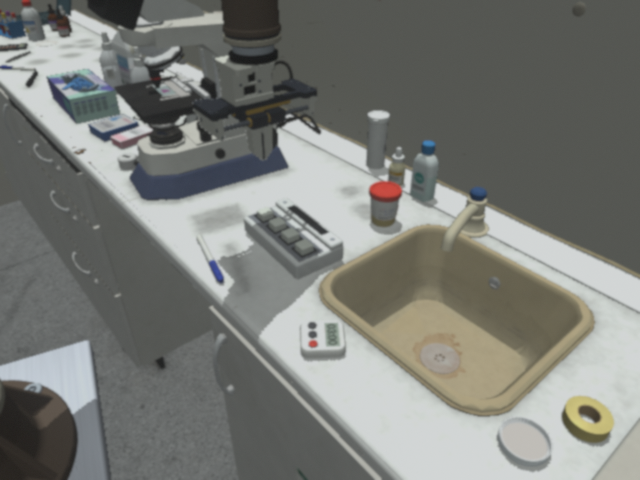

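The cup (385,205), timer (322,338) and pen (210,260) are where they were at the start. The arm is clear of the console.

```bash
python3 -c "
from bench import *
print(close_job())"
```

```text
the job is handed in; nothing more can be done
None
```

I tapped the four keys from left to right, found the leftmost one latched, and pressed it in until its catch let go. I then took the finger away and handed the job in at about 14.4 s.

- **Finding the key:** the leftmost key first met the finger about 3 mm lower than the others and read 4.2 N within about 1 mm. The other three each gave about 3 N after 1 mm, as up keys should, and I pushed them no further than that.
- **Releasing it:** I pressed the leftmost key to about 6.7 mm, where the force was 7.7 N.
- **Checks after release:** a second light touch on that key read about 2.5 N at the height where it had given nothing before, so it is up. The side camera put all four tops within 0.3 mm of each other. Those depth readings came out about 2.5 mm lower than the stated 50 mm, so they only show that the keys are level with one another.
- **Surroundings:** the cup, timer and pen look unmoved in the last picture. The pen area differed more from the first picture than the other two did. I put that down to the arm's shadow and did not measure the pen's position again.
- **Readings that disagreed:** a sideways force of about 4–5 N showed up during the press and was gone once I lifted. The top and wrist cameras placed the leftmost key up to 3 mm apart, so I aimed between the two.

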